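Load and clamp an angle bracket in the channel drill jig

TASK

Load the long angle bracket into the drill jig: lay it flat on the jig's bed and slide its long leg, far end first, under the fixed bushing bar until it is fully home and square against the end stop, with its upright leg left outside. Then push the toggle clamp's handle all the way down to clamp it. Leave the loose parts and hand tools around it where they are.

Things in the scene. Friction and masses are not known exactly. Their poses are not given: they have to be found in the camera images.
- jig: Drill jig, dark steel, screwed to the bench. Origin: on the bench, under the middle of the end stop's face. x = direction in which parts slide in, y across, z up. Bed: top 12 mm above the bench, 110 mm wide (y), x = -250 to +75 mm; the infeed, x = -250 to -100, is bare flat bed. End stop: block 60 mm wide, 16 mm high above the bed, its face at x = 0. Toggle clamp behind it.
- slot_mouth (a point): On the jig's bed under the front face of the fixed bushing bar, mid width; jig's axes, 75 mm before the stop. The bar is 40 mm deep (x = 0 to +40 from here), 90 wide, its underside 15 mm and its top 35 mm above the bed, bushings 5 mm more. The slot below it is 44 mm wide from x = -5 to +45; 15 mm high blades flare its mouth from 44 mm to 62 mm wide at x = -25.
- bracket_mid (a point): Middle (along, across, half-way up) of the long leg of the bracket to load: aluminium, 0.2 to 0.3 kg, leg 140 x 40 x 12 mm lying flat, with a 10 mm thick, 40 mm wide upright leg rising 45 mm above it at the rear end, x = -70 to -60 mm. x runs along the leg from the upright leg to the nose, z up. Centre of mass 14 mm towards the upright leg. Starts flat on the bench at the robot's right.
- bracket_nose (a point): Middle of the long leg's plain end face (same bracket), the end that goes in first, 70 mm ahead of bracket_mid along x; same axes. Home, this face touches the end stop, x = 0 in the jig's frame.
- handle_pivot (a point): Pivot of the toggle clamp's handle, 48 mm above the bench, 50 mm behind the stop face; jig's axes. The handle is a rod 16 mm thick reaching 120 mm from here towards +x, rising by the joint angle. Pushed straight down 70 mm from the pivot it takes about 3 N; when it is down its top is 8 mm above the pivot. It swings the clamp arm, whose rubber pad lands on the bracket 22 mm before the stop.
- clamp_handle (a joint): Angle (rad) of the toggle clamp's handle above level: 0 = all the way down, clamped; it starts open, about 0.6 to 0.9, handle and clamp arm raised, and stays where it is left. Below 0.1 is clamped.
- wide_bracket: Bystander, loose on the bench, to be left alone: aluminium angle bracket of another size (90 mm long, 65 mm wide, upright leg 60 mm tall); not the part to load; origin at its underside.
- flat_bar: Bystander, loose on the bench, to be left alone: straight aluminium flat bar 170 x 40 x 12 mm without an upright leg; not the part to load; origin at its underside.
- screwdriver: Bystander, loose on the bench, to be left alone: screwdriver with black handle, 200 mm; origin at its underside.
- hammer: Bystander, loose on the bench, to be left alone: hammer with wooden handle; origin at its underside.
Not all that is in view belongs to the job. Leave any green look-alike of the part that bears bracket_mid alone.

How it is judged:
By the outcome, as a careful person would: the job done as asked, in the order asked, and still so for the second after the job is handed in, with the robot touching nothing.
It also fails if it takes over 61 s, if anything falls off the work surface, if the arm or the gripper's body presses on something with over 40 N, if the wrist force passes 120 N, or if a joint passes its speed limit or range.

ROBOT

A 7-joint arm with a two-finger parallel gripper is mounted at the origin on the work surface. World frame = base frame: x ahead of the robot, y to its left, z up, the work surface at z = 0. Lengths are in m, angles in rad, forces in N, time in s.
With the tool pointing down it reaches from about 0.4 to 0.925 m from the base axis. Payload 5.6 kg.
Tool frame: the origin (TCP) lies on the centre line of the jaws, within the pads' length; the fingertips stand r.tips_ahead ahead of it and the grasp point (between the pads) lies 5 mm behind it (r.tips_ahead is the distance from the TCP to the fingertips, in m); y points along the fingers, z is the direction in which the jaws open and shut, and the axes are right-handed (so a half turn about y gives the same grasp; the last joint's range is limited). The gripper opens to 85 mm and grips with 20 to 120 N. Pads are 22 mm wide; open, the fingers measure 114 mm over their backs; the gripper's body (76 mm by 85 mm) begins 54 mm behind the grasp point. The pads swing forward as they close: fully open they stand 13 mm farther back than shut.
Start: joints at [-1.312, 0.468, -0.012, 1.603, 0.006, 1.071, -0.056], TCP at [0.193, 0.621, 0.245] pointing down, gripper open.
Joint ranges: [-2.53, 2.53], [-0.31, 2.02], [-1.57, 1.55], [0.28, 2.44], [-1.29, 4.43], [0.15, 1.84], [-2.92, 2.92]. Speed limits (rad/s): [2.57, 2.57, 3.14, 3.14, 3.14, 3.14, 3.14].

INTERFACE

Orientations are given as [roll, pitch, yaw] about the fixed x, y, z axes, in that order (R = Rz(yaw) Ry(pitch) Rx(roll)).
In Python, from station import r gives the robot as it stands.
- The arm moves only by the shell command python3 -m inch 'ROWS' [FORCE]. ROWS is JSON, a list of rows, each a list of 5 numbers: the gripper's target within -1 to 1 (fully open at 1, half-way at 0, shut at -1), then the shift along the tool's x, y, z in m, then the turn about the tool's y in rad. In form: [[grip, tx, ty, tz, yaw], ...]. A call has 1 to 20 rows; each row is the pose to reach, as a shift and turn from the pose commanded when the call began, along the tool's axes at that moment; what a row does not reach only later rows make up. A row lasts 1/12 s, in which the tool goes at most 41.7 mm and 7.16 degrees, less where a joint would pass 70% of its speed; a pose out of reach is approached as far as the arm can. A call with a gripper value outside its range is refused whole. The fingers move at their own pace and stop on an object; FORCE is the grip in N (left out, the last holds). Time passes only in rows, so rows that repeat a pose let the fingers close. It gives the time, the measured TCP pose, the force and the opening at its end, in the units of the state.
- r.state(): the state, without advancing time (a new reading comes with each control period).
- r.camera(name): name is "side" or "top" or "wrist"; returns a dict with "image" (480x640x3 uint8, blue, green, red), "fx", "fy", "cx", "cy" (pixels), "pose" (4x4, takes a point from camera to world coordinates); the wrist camera has in their place "tool_from_camera" (4x4, takes a point from camera to tool coordinates, whose origin is the TCP and whose axes are the tool frame's). Camera axes: x right, y up, looking along -z (the intrinsics and any distortion apply to the point x, -y, -z); pixel columns grow to the right and rows downward; lengths in m; the calibration is good to about 2 mm. A picture is of the moment at which its call begins: read the wrist's pose just before it. There is no depth.
- r.job_done(): hands the job in, once; it reports no verdict.
The state is a dict: "clock": time; "joints": joint angles; "dq": joint speeds; "effort": joint torques, N m; "tool_pos": TCP position; "eef_rot": TCP orientation; "force": force on the tool from outside, world axes, zero at the start; "torque": the same for the moment, N m; "grip_width": finger opening in m.
Only numpy, scipy, OpenCV 4.12 (cv2) and the standard library are available. Lean on these libraries where they do the work, as an engineer would, in place of code of your own. Each camera call takes 0.05 s, during which the arm holds its last target.

## Working session

There is one attempt and no reset: what is moved stays moved. The work goes in short steps, Python scripts to look and compute and a shell command to move; the robot and the scene stay as the last step left them, time stands still between calls to the robot, and variables do not carry over. Pictures are saved under pics/ and viewed, and the job is handed in when it is done.

```bash
ls; mkdir -p pics; python3 - <<'E'
from station import r
import cv2,numpy as np
s=r.state();print(s, r.tips_ahead)
for n in("top","side","wrist"):
    c=r.camera(n);cv2.imwrite(f"pics/{n}0.png",c["image"]);print(n,{k:(np.round(v,4).tolist() if not isinstance(v,(int,float)) else v) for k,v in c.items() if k!="image"})
E
```

```text
pics
{'clock': 0.0, 'joints': array([-1.31201829,  0.46839529, -0.01157752,  1.60365282,  0.00599299,
        1.07143627, -0.05629905]), 'dq': array([-0.00122821,  0.00030163, -0.00073656,  0.00065197, -0.00060506,
        0.00017672, -0.00198271]), 'effort': array([-9.63964922e-04, -5.32382619e+01,  2.08974240e-02, -2.51295483e+01,
        1.13218836e-02,  8.05186137e-03, -3.85477719e-06]), 'tool_pos': array([0.19310372, 0.62006771, 0.24431447]), 'eef_rot': array([-1.57264899e+00, -1.33660049e-04, -3.01866730e-01]), 'force': array([ 0.6967504 , -0.19400468, -0.3201257 ]), 'torque': array([-0.02840638, -0.01217752,  0.00279939]), 'grip_width': 0.08543975922419492} 0.014
top {'fx': 576.3354576370459, 'fy': 576.3354576370459, 'cx': 325.08952585210716, 'cy': 241.5278500527603, 'pose': [[-0.0282, 0.994, -0.1057, 0.4217], [-0.9996, -0.028, 0.0036, -0.0196], [0.0007, 0.1057, 0.9944, 1.4407], [0.0, 0.0, 0.0, 1.0]]}
side {'fx': 493.3712910280282, 'fy': 493.3712910280282, 'cx': 313.90503916054746, 'cy': 227.8118997429075, 'pose': [[0.724, 0.3556, -0.5911, -0.0869], [-0.6898, 0.3679, -0.6235, -0.7278], [-0.0043, 0.8592, 0.5116, 0.6483], [0.0, 0.0, 0.0, 1.0]]}
wrist {'fx': 337.7062405681604, 'fy': 337.7062405681604, 'cx': 324.87434466036746, 'cy': 243.19955092091539, 'tool_from_camera': [[-0.0005, -0.9523, -0.3051, -0.0772], [0.0019, 0.3051, -0.9523, -0.1278], [1.0, -0.0011, 0.0017, 0.0004], [0.0, 0.0, 0.0, 1.0]]}
```

View pics/top0.png

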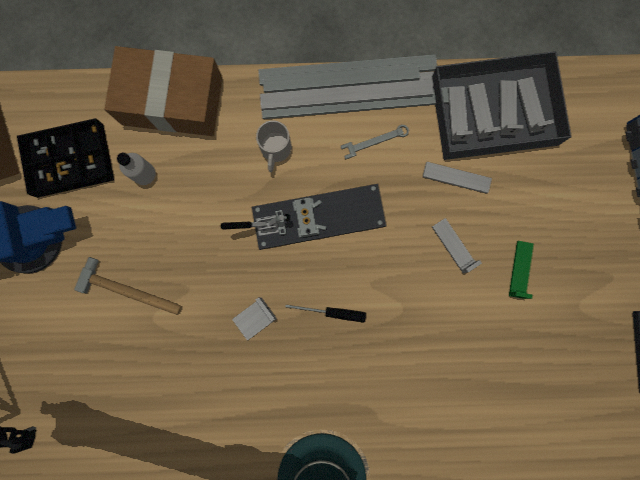

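View pics/side0.png

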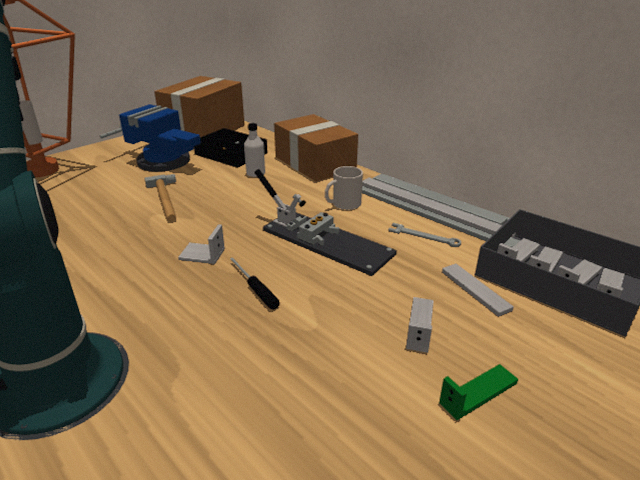

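View pics/wrist0.png

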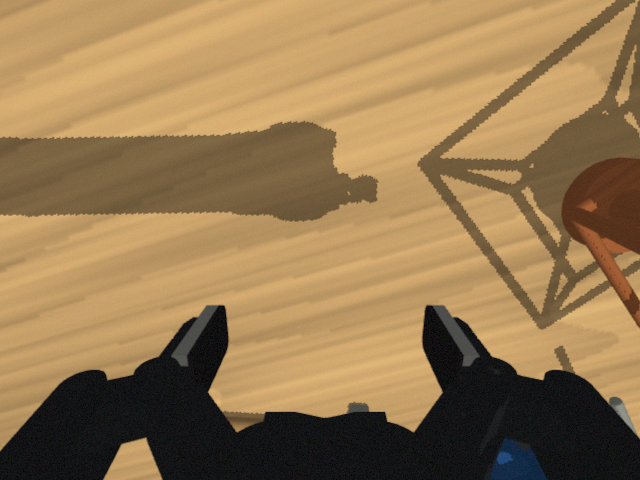

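```bash
cat >h.py <<'E'
import numpy as np,cv2
from scipy.spatial.transform import Rotation as R
def ray(c,px,pose=None):
    P=np.array(c["pose"] if pose is None else pose)
    d=np.array([(px[0]-c["cx"])/c["fx"],-(px[1]-c["cy"])/c["fy"],-1.])
    return P[:3,3],P[:3,:3]@d
def hit(c,px,z,pose=None):
    o,d=ray(c,px,pose);return o+d*(z-o[2])/d[2]
def proj(c,p,pose=None):
    P=np.array(c["pose"] if pose is None else pose);q=P[:3,:3].T@(np.asarray(p)-P[:3,3])
    return np.array([c["cx"]+c["fx"]*q[0]/-q[2],c["cy"]-c["fy"]*q[1]/-q[2]])
def wpose(s,c):
    T=np.eye(4);T[:3,:3]=R.from_euler("xyz",s["eef_rot"]).as_matrix();T[:3,3]=s["tool_pos"]
    return T@np.array(c["tool_from_camera"])
def crop(im,x0,y0,w,h,k,name):
    cv2.imwrite(name,cv2.resize(im[y0:y0+h,x0:x0+w],None,fx=k,fy=k,interpolation=cv2.INTER_CUBIC))
E
python3 - <<'E'
from h import *
im=cv2.imread("pics/top0.png")
crop(im,420,210,120,95,6,"pics/c1.png")
crop(im,210,175,190,85,4,"pics/c2.png")
E
```

```text
(no output)
```

View pics/c1.png

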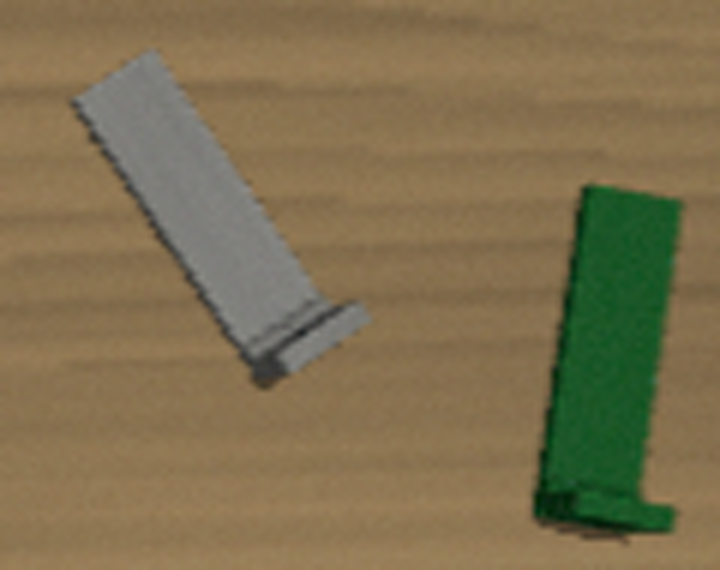

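View pics/c2.png

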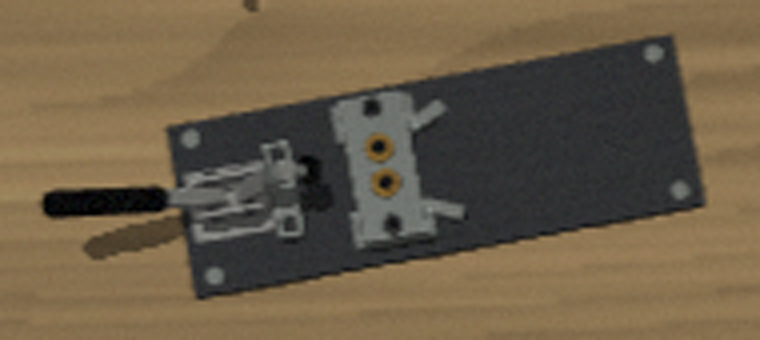

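The candidates in the top image are the grey bracket (456,245), a green look-alike (522,270), the wide bracket (254,320), the flat bar (457,178) and the brackets in the bin (~500,105). I choose the grey one at (456,245): the crop shows a long leg with an upright at the rear. The jig's infeed is on the right and its handle on the left.

```bash
python3 - <<'E'
from station import r
from h import *
c=r.camera("top")
f=lambda p,o,k:(p[0]/k+o[0]-.4,p[1]/k+o[1]-.4)
J=[hit(c,f(p,(210,175),4),.012)[:2] for p in[(168,128),(672,36),(703,205),(197,297)]]
print("jig",np.round(J,4))
for i in range(4):print(np.linalg.norm(J[i]-J[(i+1)%4]))
d=(J[0]+J[3]-J[1]-J[2]);d/=np.linalg.norm(d)
e=np.array([-d[1],d[0]])
cen=np.mean(J,axis=0)
print("jig yaw",np.arctan2(d[1],d[0]),"stop",cen+d*(.25-.1625), "mouth",cen+d*(.0875-.075))
B=[hit(c,f(p,(420,210),6),.012)[:2] for p in[(72,100),(155,52),(325,303),(247,357)]]
U=[hit(c,f(p,(420,210),6),.057)[:2] for p in[(360,303),(370,318),(290,373),(278,355)]]
print("br",np.round(B,4),"\nup",np.round(U,4))
for i in range(4):print(np.linalg.norm(B[i]-B[(i+1)%4]),np.linalg.norm(U[i]-U[(i+1)%4]))
n=(B[0]+B[1])/2;u=np.mean(U,axis=0);b=n-u;L=np.linalg.norm(b);b/=L
print("nose",n,"upcentre",u,"L(135)",L,"yaw",np.arctan2(b[1],b[0]),"mid",n-.07*b, u+.065*b)
w=B[1]-B[0];print("yaw from edges",np.arctan2(w[0],-w[1])); w=B[0]-B[3]+B[1]-B[2];print(np.arctan2(w[1],w[0]))
s=r.state();print(R.from_euler("xyz",s["eef_rot"]).as_matrix().round(3))
E
```

```text
jig [[ 0.6668  0.157 ]
 [ 0.7166 -0.1613]
 [ 0.6087 -0.1766]
 [ 0.5599  0.1405]]
0.3220987641950272
0.10893584106239876
0.32081207439764076
0.10822121413759413
jig yaw 1.724724711248487 stop [0.62457188 0.07638988] mouth [0.63607097 0.00227665]
br [[ 0.6044 -0.2921]
 [ 0.6236 -0.3277]
 [ 0.5167 -0.3928]
 [ 0.4953 -0.3593]] 
up [[ 0.5134 -0.3951]
 [ 0.5072 -0.3988]
 [ 0.4861 -0.3655]
 [ 0.4934 -0.3611]]
0.0404465151841595 0.007145634003659694
0.12513048222480289 0.03940528075489944
0.03975991351857746 0.008560429332457131
0.1281368533498456 0.039414398541650526
nose [ 0.61400088 -0.30991132] upcentre [ 0.50002814 -0.38010661] L(135) 0.1338550149184066 yaw 0.5520254183513381 mid [ 0.55439839 -0.34662022] [ 0.5553733  -0.34601977]
yaw from edges 0.494837224082804
0.5497154281441616
[[ 0.955 -0.     0.297]
 [-0.297 -0.001  0.955]
 [ 0.    -1.    -0.001]]
```

```bash
python3 -m inch '[[1,0.48,0,-0.34,0.2],[1,0.48,0,-0.34,0.4],[1,0.48,0,-0.34,0.6],[1,0.48,0,-0.34,0.717],[1,0.48,0,-0.34,0.717],[1,0.48,0,-0.34,0.717],[1,0.48,0,-0.34,0.717],[1,0.48,0,-0.34,0.717],[1,0.48,0,-0.34,0.717],[1,0.48,0,-0.34,0.717],[1,0.48,0,-0.34,0.717],[1,0.48,0,-0.34,0.717],[1,0.48,0,-0.34,0.717],[1,0.59,0,-0.865,0.717],[1,0.59,0,-0.865,0.717],[1,0.59,0,-0.865,0.717],[1,0.59,0,-0.865,0.717],[1,0.59,0,-0.865,0.717],[1,0.59,0,-0.865,0.717],[1,0.59,0,-0.865,0.717]]' 40
```

```text
clock: 1.87
tool_pos: [0.5101, -0.103, 0.2455]
eef_rot: [-1.57, 0.0, -1.019]
force: [1.0, 0.2, 0.4]
grip_width: 0.0855
```

```bash
python3 -m inch '[[1,0.23,0.04,-0.154,0],[1,0.23,0.04,-0.154,0],[1,0.23,0.04,-0.154,0],[1,0.23,0.04,-0.154,0],[1,0.23,0.04,-0.154,0],[1,0.23,0.04,-0.154,0],[1,0.23,0.04,-0.154,0],[1,0.23,0.04,-0.154,0],[1,0.23,0.04,-0.154,0]]'
python3 - <<'E'
from station import r
from h import *
s=r.state();c=r.camera("wrist");print(s["tool_pos"],s["eef_rot"],s["joints"])
cv2.imwrite("pics/w1.png",c["image"]);np.savez("w1.npz",T=wpose(s,c))
E
```

```text
clock: 2.62
tool_pos: [0.4987, -0.3797, 0.2045]
eef_rot: [-1.572, 0.001, -1.023]
force: [0.4, -0.5, 0.2]
grip_width: 0.0853
[ 0.49867969 -0.37966446  0.20454189] [-1.57223035e+00  6.11402501e-04 -1.02266621e+00] [ 0.19795118  0.50694629  0.54330729  1.72763635 -0.30295704  0.9928042
  1.40127682]
```

View pics/w1.png

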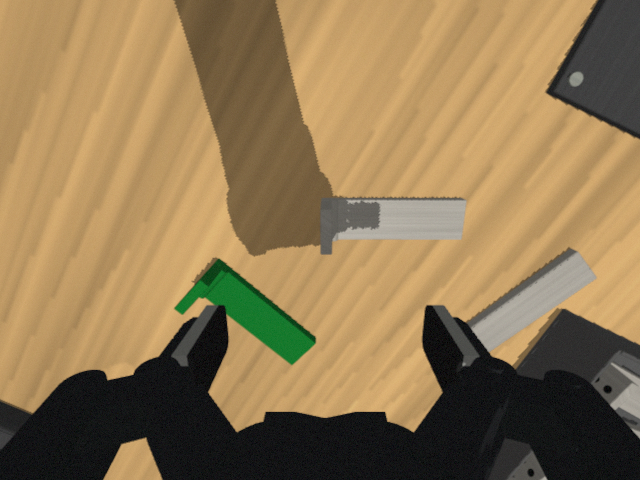

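```bash
python3 - <<'E'
from station import r
from h import *
c=r.camera("wrist");T=np.load("w1.npz")["T"]
g=lambda p,z:hit(c,p,z,T)[:2]
n=(g((466,199),.012)+g((463,240),.012))/2
u=(g((321,199),.057)+g((332,199),.057)+g((332,254),.057)+g((321,254),.057))/4
print(n,u,n-u,np.linalg.norm(n-u),np.arctan2(*(n-u)[::-1]))
print(g((321,254),.057)-g((332,254),.057),g((321,199),.057)-g((321,254),.057))
print([g(p,.012) for p in[(466,199),(463,240)]])
im=cv2.imread("pics/w1.png");crop(im,300,180,190,90,4,"pics/w1c.png")
E
```

```text
[ 0.61556577 -0.30975091] [ 0.49840382 -0.37590119] [0.11716195 0.06615027] 0.13454657204870857 0.5139874150175732
[-0.00811806 -0.00497247] [-0.02487987  0.04102404]
[array([ 0.60390773, -0.29284441]), array([ 0.62722381, -0.32665742])]
```

View pics/w1c.png

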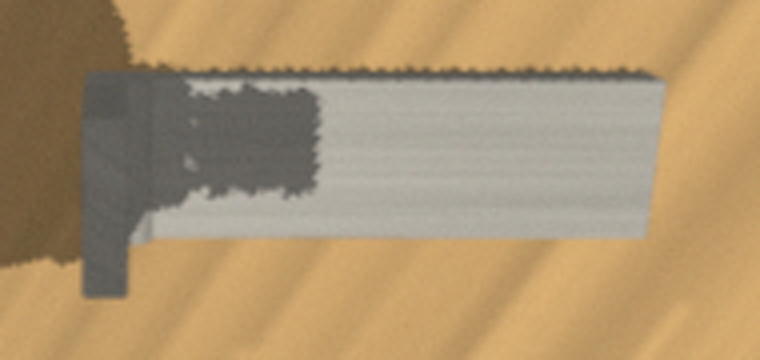

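```bash
python3 -m inch '[[0.3,0.001,0.04,0.001,0],[0.3,0.001,0.08,0.001,0],[0.3,0.001,0.11,0.001,0],[0.3,0.001,0.135,0.001,0],[0.3,0.001,0.15,0.001,0],[0.3,0.001,0.16,0.001,0],[0.3,0.001,0.164,0.001,0],[0.3,0.001,0.164,0.001,0]]' 60
python3 - <<'E'
from station import r
from h import *
c=r.camera("wrist")
cv2.imwrite("pics/w2.png",c["image"])
c=r.camera("side");crop(c["image"],360,250,150,120,5,"pics/s2.png")
E
```

```text
clock: 3.38
tool_pos: [0.5019, -0.3777, 0.0415]
eef_rot: [-1.57, -0.0, -1.018]
force: [0.9, -0.0, 1.3]
grip_width: 0.0555
```

View pics/w2.png

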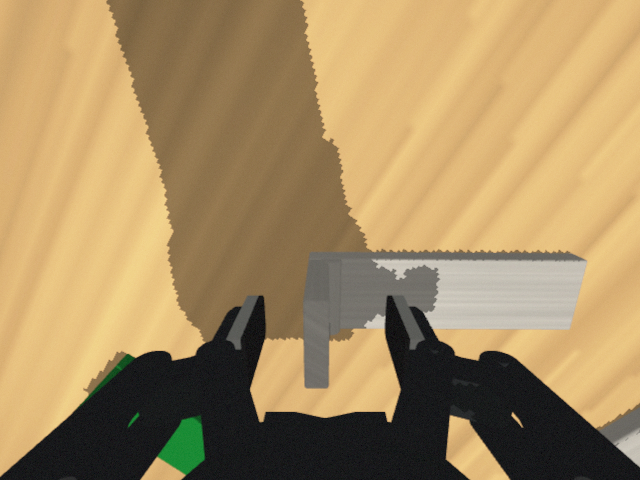

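View pics/s2.png

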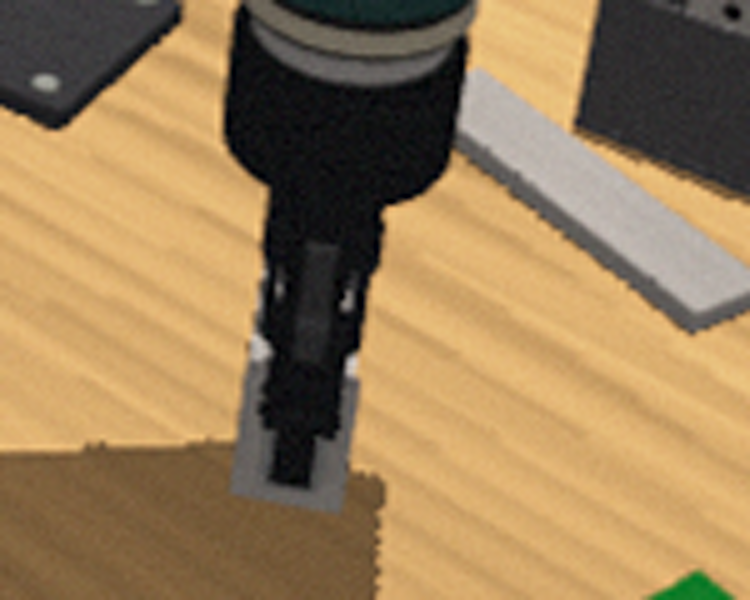

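```bash
python3 - <<'E'
from station import r
from h import *
c=r.camera("side")
for z in(.01,.015,.02,.025,.03,.035):print(z,hit(c,(418,347.5),z)[:2])
s=r.state()["tool_pos"]
for off in(.028,.036): print(s[:2]-off*np.array([.852,.524]))
E
```

```text
0.01 [ 0.49525451 -0.38367736]
0.015 [ 0.49069388 -0.38637338]
0.02 [ 0.48613325 -0.38906941]
0.025 [ 0.48157262 -0.39176543]
0.03 [ 0.47701199 -0.39446145]
0.035 [ 0.47245136 -0.39715747]
[ 0.4785318  -0.39333462]
[ 0.4717158  -0.39752662]
```

```bash
python3 -m inch '[[0.3,0,0.002,-0.003,0],[0,0,0.002,-0.003,0],[-0.4,0,0.002,-0.003,0],[-1,0,0.002,-0.003,0],[-1,0,0.002,-0.003,0],[-1,0,0.002,-0.003,0],[-1,0,0.002,-0.003,0],[-1,0,0.002,-0.003,0]]' 80
python3 - <<'E'
from station import r
from h import *
print(r.state()["tool_pos"],r.state()["force"])
c=r.camera("wrist")
cv2.imwrite("pics/w3.png",c["image"])
c=r.camera("side");crop(c["image"],360,250,150,120,5,"pics/s3.png")
E
```

```text
clock: 4.2
tool_pos: [0.4991, -0.3799, 0.0397]
eef_rot: [-1.57, -0.001, -1.019]
force: [0.9, 0.1, 3.8]
grip_width: 0.0086
[ 0.49914013 -0.37986305  0.03968593] [0.90574655 0.09058048 3.82263504]
```

View pics/w3.png

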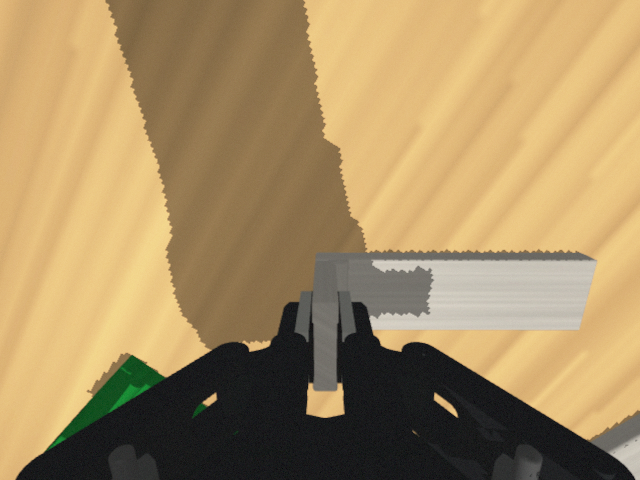

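View pics/s3.png

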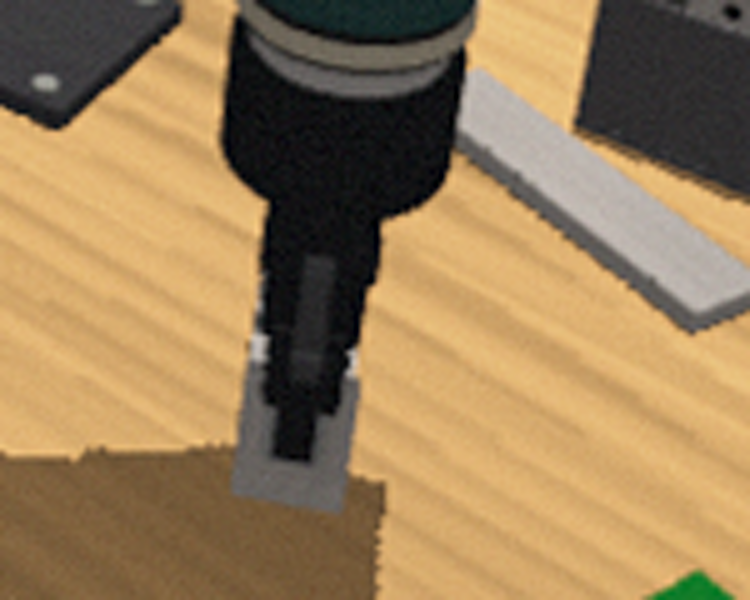

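```bash
python3 -m inch '[[-1,0,-0.01,0,0],[-1,0,-0.03,0,0],[-1,0,-0.06,0,0],[-1,-0.01,-0.09,0.025,-0.1],[-1,-0.02,-0.09,0.05,-0.2],[-1,-0.03,-0.09,0.08,-0.32],[-1,-0.04,-0.09,0.11,-0.44],[-1,-0.05,-0.09,0.14,-0.56],[-1,-0.06,-0.09,0.165,-0.68],[-1,-0.07,-0.09,0.19,-0.8],[-1,-0.08,-0.09,0.215,-0.92],[-1,-0.09,-0.09,0.235,-1.04],[-1,-0.095,-0.09,0.248,-1.13],[-1,-0.097,-0.09,0.251,-1.173],[-1,-0.097,-0.09,0.251,-1.173],[-1,-0.097,-0.09,0.251,-1.173],[-1,-0.097,-0.09,0.251,-1.173]]'
python3 - <<'E'
from station import r
from h import *
s=r.state();print(s["tool_pos"],s["eef_rot"],s["joints"].round(2))
c=r.camera("wrist")
cv2.imwrite("pics/w4.png",c["image"]);np.savez("w4.npz",T=wpose(s,c))
c=r.camera("top");cv2.imwrite("pics/top4f.png",c["image"]);crop(c["image"],210,150,220,120,3.6,"pics/t4.png")
c=r.camera("side");crop(c["image"],200,150,260,180,3,"pics/s4.png")
E
```

```text
clock: 5.72
tool_pos: [0.6608, -0.1667, 0.129]
eef_rot: [-1.571, 0.001, 0.152]
force: [-0.8, -0.7, -3.0]
grip_width: 0.0087
[ 0.66076391 -0.16668299  0.1289614 ] [-1.57144703e+00  1.45815707e-03  1.51529943e-01] [ 0.06  0.64  0.19  1.61 -0.15  0.9   2.03]
```

View pics/w4.png

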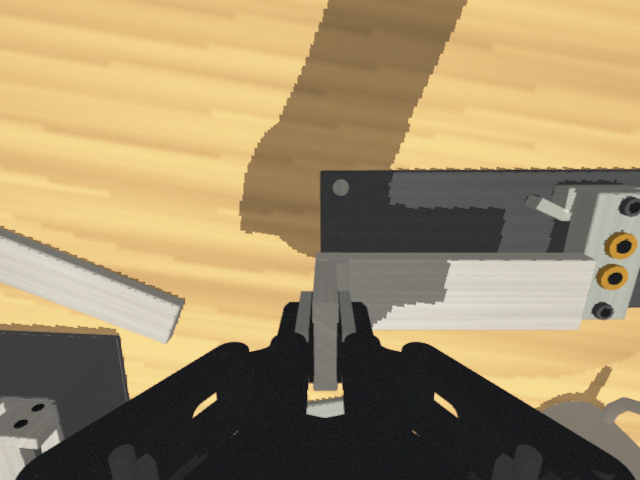

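View pics/t4.png

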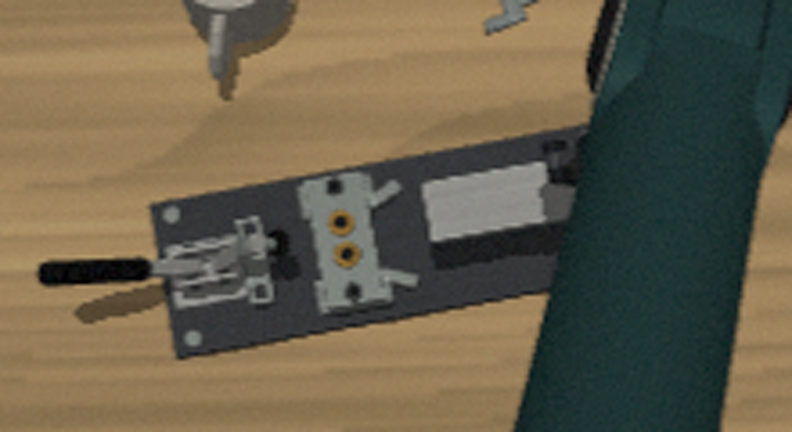

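View pics/s4.png

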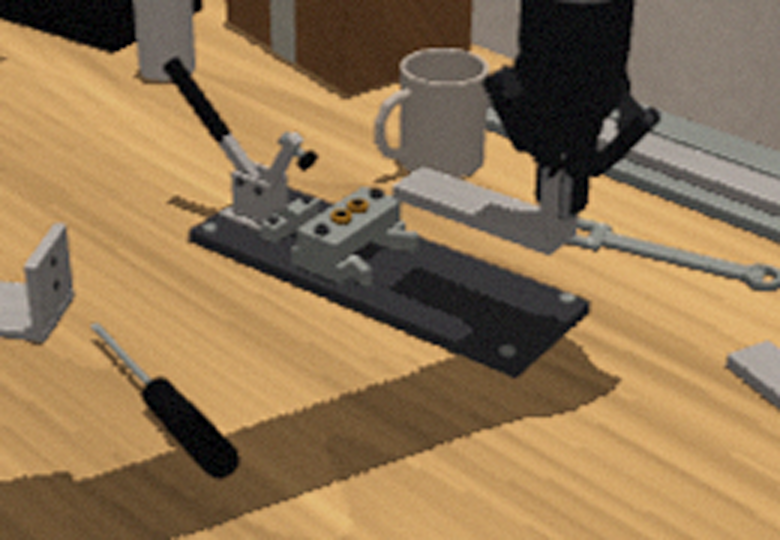

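```bash
python3 - <<'E'
from h import *
im=cv2.imread("pics/w4.png");crop(im,500,160,140,180,3.3,"pics/w4c.png")
im=cv2.imread("pics/top4f.png");crop(im,280,180,115,70,7,"pics/t4c.png")
E
```

```text
(no output)
```

View pics/w4c.png

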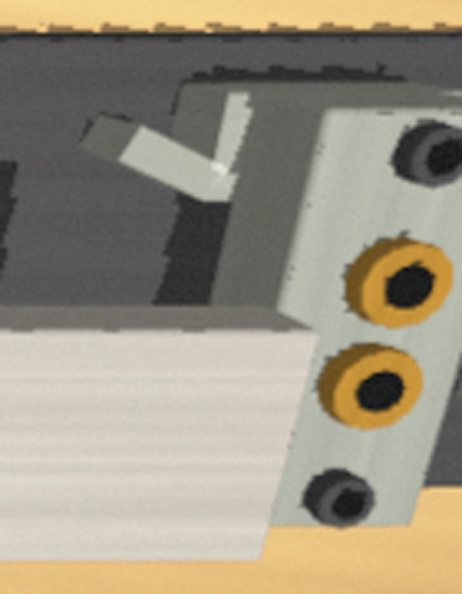

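View pics/t4c.png

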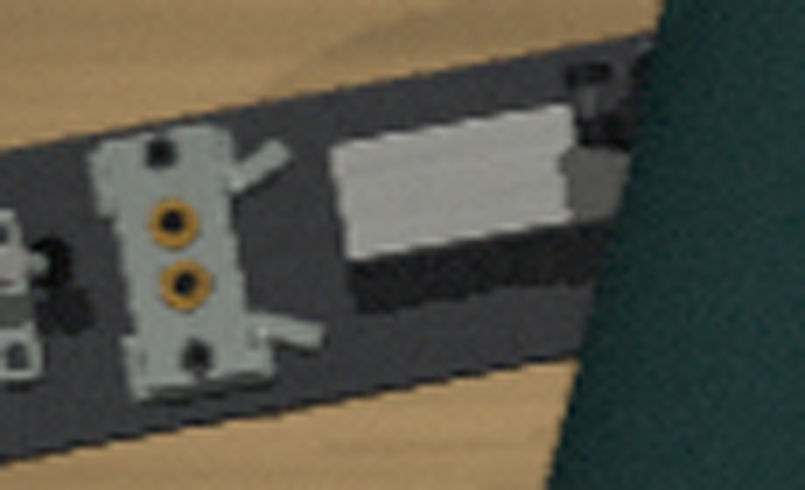

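```bash
python3 - <<'E'
from station import r
from h import *
s=r.state();tp=s["tool_pos"];Rm=R.from_euler("xyz",s["eef_rot"]).as_matrix()
ct=r.camera("top");cw=r.camera("wrist");T=np.load("w4.npz")["T"]
def tl(p): q=Rm.T@(p-tp); return (q[[0,2]]*1000).round(1)
W=lambda p,z:hit(cw,(p[0]/3.3+500-.35,p[1]/3.3+160-.35),z,T)
P=lambda p,z:hit(ct,(p[0]/7+280-.43,p[1]/7+180-.43),z)
zb=tp[2]-.0397+.012
print("all in tool (x,z) mm")
print("wrist bush",[tl(W(p,.052)) for p in[(409,285),(380,391)]],"nose",[tl(W(p,zb)) for p in[(316,330),(262,560)]],"bar edges", [tl(W(p,.047)) for p in[(325,108),(273,525)]])
print("top bush",[tl(P(p,.052)) for p in[(174,221),(185,284)]],"nose",[tl(P(p,zb)) for p in[(330,147),(348,260)]],"bladetips",[tl(P(p,.027)) for p in[(283,140),(324,330)]])
J=[(168,128),(672,36),(703,205),(197,297)]
print("jig",[tl(hit(ct,(p[0]/4+209.6,p[1]/4+174.6),.012)) for p in J])
E
```

```text
all in tool (x,z) mm
wrist bush [array([-10.5, 189.8]), array([ 11.7, 190. ])] nose [array([-19.6, 132. ]), array([ 19.3, 132.9])] bar edges [array([-43.9, 169.3]), array([ 44.8, 179.9])]
top bush [array([ 13. , 190.3]), array([ -9.5, 190.5])] nose [array([ 20.2, 134. ]), array([-18.6, 134.9])] bladetips [array([ 38.8, 147.3]), array([-30.8, 145.2])]
jig [array([ 54.7, 319. ]), array([55.6, -3.1]), array([-53.3,  -1.9]), array([-53.6, 318.9])]
```

```bash
python3 -m inch '[[-1,0.001,0.02,0,0],[-1,0.001,0.045,0,0],[-1,0.001,0.06,0,0],[-1,0.001,0.07,0,0],[-1,0.001,0.074,0,0],[-1,0.001,0.0765,0,0],[-1,0.001,0.0765,0,0],[-1,0.001,0.0765,0,0]]'
python3 - <<'E'
from station import r
from h import *
s=r.state();print(s["tool_pos"],s["eef_rot"],s["force"])
c=r.camera("wrist");cv2.imwrite("pics/w5.png",c["image"])
c=r.camera("side");crop(c["image"],240,180,180,120,4.4,"pics/s5.png")
E
```

```text
clock: 6.63
tool_pos: [0.6634, -0.1656, 0.0538]
eef_rot: [-1.571, -0.002, 0.154]
force: [0.3, 0.7, -3.1]
grip_width: 0.0089
[ 0.66344674 -0.16555819  0.05381711] [-1.57136819 -0.00161445  0.15395853] [ 0.31319662  0.72247354 -3.05496114]
```

View pics/w5.png

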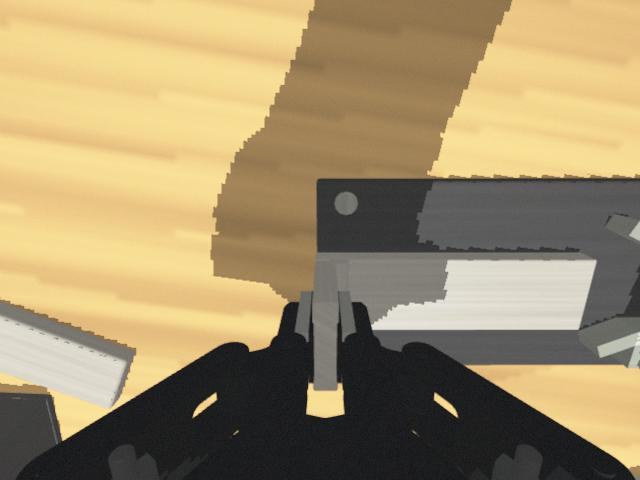

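View pics/s5.png

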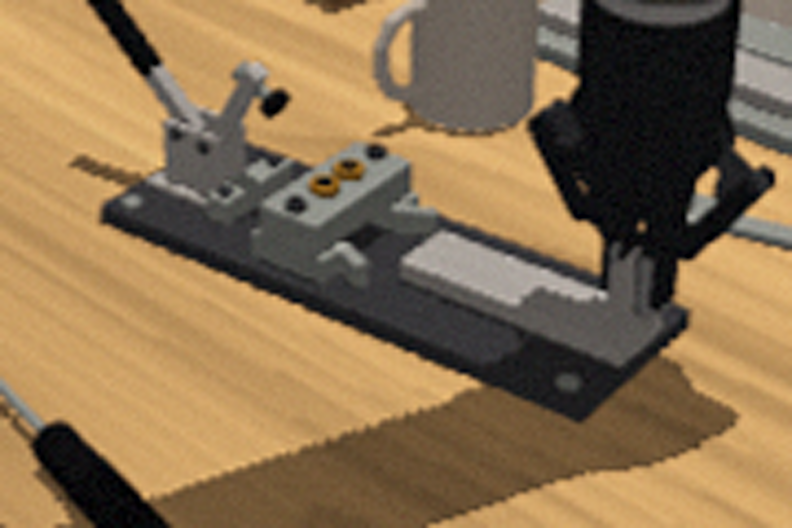

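```bash
python3 - <<'E'
from station import r
from h import *
s=r.state();print(s["tool_pos"],s["eef_rot"])
tp=s["tool_pos"];Rm=R.from_euler("xyz",s["eef_rot"]).as_matrix()
c=r.camera("wrist");T=wpose(s,c);ct=r.camera("top");im=c["image"];cv2.imwrite("pics/w5.png",im);cv2.imwrite("pics/t5.png",ct["image"])
crop(ct["image"],280,180,115,70,7,"pics/t5c.png");crop(im,500,160,140,220,2.7,"pics/w5c.png")
g=cv2.cvtColor(im,cv2.COLOR_BGR2GRAY).astype(int)
for x in (470,500,540,560,575): print(x,[(y,g[y+1,x]-g[y-1,x]) for y in range(165,375) if abs(g[y+1,x]-g[y-1,x])>22])
E
```

```text
[ 0.66347675 -0.16553183  0.05398092] [-1.57145621 -0.00188802  0.15404884]
470 [(175, np.int64(-40)), (176, np.int64(-49)), (177, np.int64(-99)), (178, np.int64(-108)), (179, np.int64(-25)), (181, np.int64(29)), (246, np.int64(-39)), (247, np.int64(-25)), (251, np.int64(35)), (252, np.int64(58)), (253, np.int64(27)), (259, np.int64(36)), (260, np.int64(95)), (261, np.int64(64)), (328, np.int64(-26)), (329, np.int64(-130)), (330, np.int64(-101)), (363, np.int64(45)), (364, np.int64(110)), (365, np.int64(60)), (368, np.int64(-85)), (369, np.int64(-154)), (370, np.int64(-79))]
500 [(174, np.int64(-85)), (175, np.int64(-69)), (177, np.int64(-52)), (178, np.int64(-73)), (179, np.int64(-25)), (182, np.int64(25)), (183, np.int64(23)), (247, np.int64(-41)), (248, np.int64(-25)), (251, np.int64(38)), (252, np.int64(55)), (253, np.int64(28)), (258, np.int64(24)), (259, np.int64(73)), (260, np.int64(68)), (261, np.int64(28)), (328, np.int64(-27)), (329, np.int64(-127)), (330, np.int64(-100)), (363, np.int64(50)), (364, np.int64(116)), (365, np.int64(61))]
540 [(177, np.int64(-141)), (178, np.i
[... 551 characters left out ...]
-25)), (251, np.int64(32)), (252, np.int64(56)), (253, np.int64(33)), (259, np.int64(66)), (260, np.int64(66)), (261, np.int64(31)), (328, np.int64(-32)), (329, np.int64(-125)), (330, np.int64(-95)), (363, np.int64(53)), (364, np.int64(128)), (365, np.int64(75))]
575 [(175, np.int64(-86)), (176, np.int64(-78)), (177, np.int64(-47)), (178, np.int64(-69)), (179, np.int64(-25)), (183, np.int64(26)), (248, np.int64(-35)), (249, np.int64(-23)), (251, np.int64(34)), (252, np.int64(56)), (253, np.int64(30)), (259, np.int64(54)), (260, np.int64(74)), (261, np.int64(44)), (328, np.int64(-30)), (329, np.int64(-124)), (330, np.int64(-96)), (363, np.int64(53)), (364, np.int64(132)), (365, np.int64(68))]
```

View pics/w5c.png

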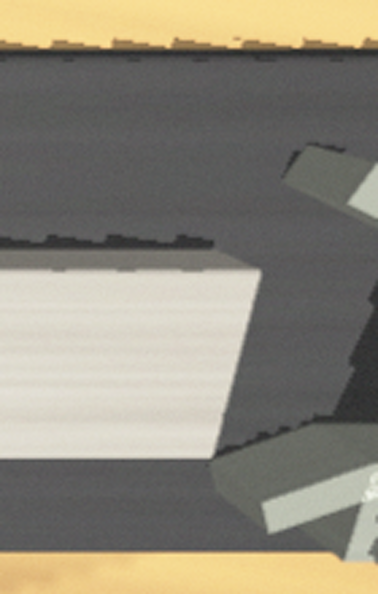

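View pics/t5c.png

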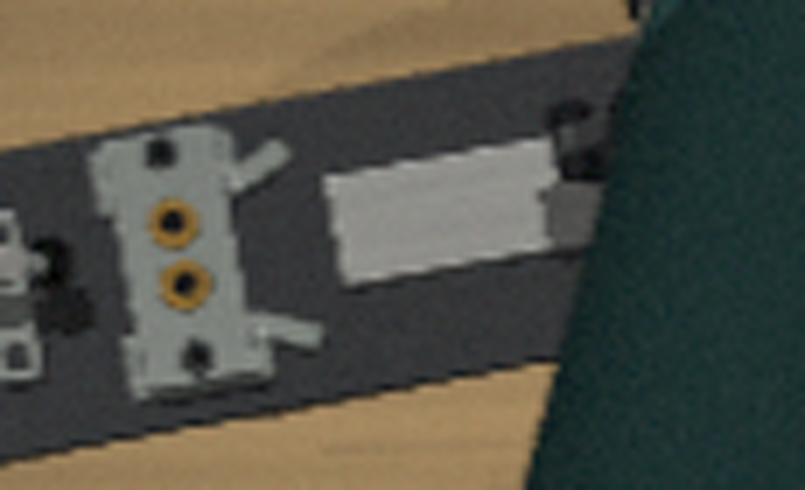

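```bash
python3 - <<'E'
from station import r
from h import *
s=r.state();tp=s["tool_pos"];Rm=R.from_euler("xyz",s["eef_rot"]).as_matrix()
c=r.camera("wrist");T=wpose(s,c);ct=r.camera("top")
def tl(p): q=Rm.T@(p-tp); return (q[[0,2]]*1000).round(1)
print("bed",[tl(hit(c,(575,y),.012,T)) for y in(178.5,364)],"br",[tl(hit(c,(575,y),.0262,T)) for y in(260,329.5)])
P=lambda p,z:hit(ct,(p[0]/7+280-.43,p[1]/7+180-.43),z)
print("top bush",[tl(P(p,.052)) for p in[(174,221),(185,284)]],"nose",[tl(P(p,.0262)) for p in[(325,177),(344,284)]])
E
```

```text
bed [array([-56.8, 123.7]), array([ 52.2, 148.4])] br [array([-19. , 122.3]), array([ 19.9, 131.1])]
top bush [array([ 11.1, 189.5]), array([-11.4, 189.7])] nose [array([ 21.1, 134.2]), array([-17.8, 134.5])]
```

```bash
python3 -m inch '[[-1,-0.002,0.001,0,0],[-1,-0.002,0.001,0.004,0],[-1,-0.002,0.001,0.009,0],[-1,-0.002,0.001,0.014,0],[-1,-0.002,0.001,0.02,0],[-1,-0.002,0.001,0.026,0],[-1,-0.002,0.001,0.032,0],[-1,-0.002,0.001,0.038,0],[-1,-0.002,0.001,0.044,0],[-1,-0.002,0.001,0.05,0],[-1,-0.002,0.001,0.056,0],[-1,-0.002,0.001,0.062,0],[-1,-0.002,0.001,0.066,0],[-1,-0.002,0.001,0.07,0],[-1,-0.002,0.001,0.07,0]]'
python3 - <<'E'
from station import r
from h import *
s=r.state();print(s["tool_pos"],s["eef_rot"],s["force"],s["torque"])
c=r.camera("wrist");im=c["image"];cv2.imwrite("pics/w6.png",im)
c=r.camera("side");crop(c["image"],240,180,180,120,4.4,"pics/s6.png")
E
```

```text
clock: 8.18
tool_pos: [0.6499, -0.095, 0.0517]
eef_rot: [-1.57, 0.0, 0.155]
force: [0.5, 1.8, -2.9]
grip_width: 0.0086
[ 0.64988547 -0.09502602  0.05174142] [-1.56996168e+00  1.33294012e-04  1.55329387e-01] [ 0.46718929  1.77564063 -2.93926753] [ 0.02553553 -0.02761976  0.06437581]
```

View pics/w6.png

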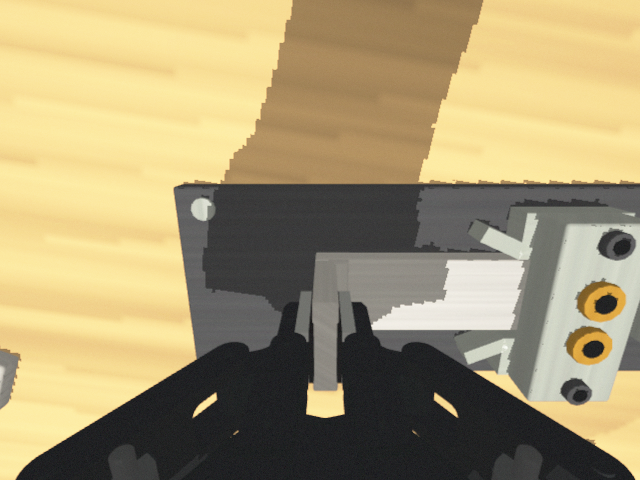

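View pics/s6.png

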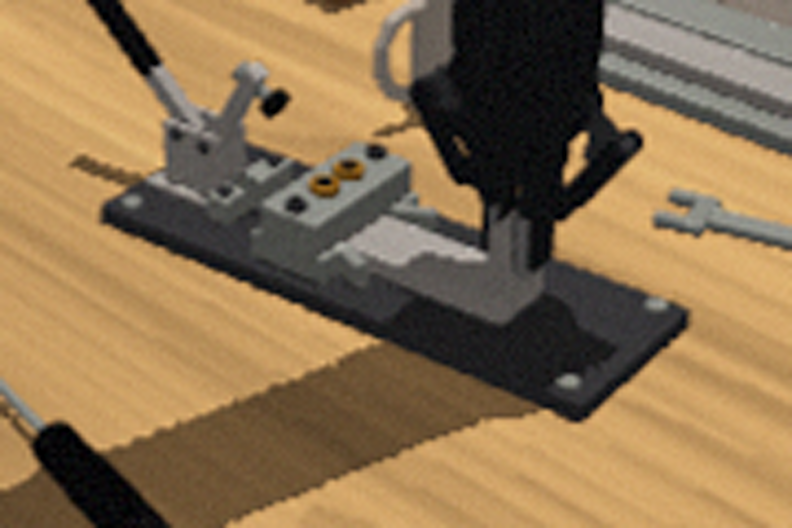

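```bash
python3 -m inch '[[-1,0,0,0.005,0],[-1,0,0,0.011,0],[-1,0,0,0.017,0],[-1,0,0,0.023,0],[-1,0,0,0.028,0],[-1,0,0,0.032,0],[-1,0,0,0.034,0],[-1,0,0,0.036,0],[-1,0,0,0.036,0],[-1,0,0,0.036,0]]'; python3 -m inch '[[-1,0,0,0.001,0],[-1,0,0,0.002,0],[-1,0,0,0.002,0]]'
python3 -m inch '[[-1,0,0,0.001,0],[-1,0,0,0.002,0],[-1,0,0,0.002,0]]'
```

```text
clock: 9.12
tool_pos: [0.6445, -0.0608, 0.0518]
eef_rot: [-1.571, -0.0, 0.154]
force: [-0.2, 0.3, -3.5]
grip_width: 0.0086
clock: 9.37
tool_pos: [0.6442, -0.0589, 0.0518]
eef_rot: [-1.571, -0.0, 0.154]
force: [-0.1, -0.3, -1.5]
grip_width: 0.0087
clock: 9.62
tool_pos: [0.6439, -0.0568, 0.0518]
eef_rot: [-1.571, -0.0, 0.154]
force: [0.7, 0.0, -2.4]
grip_width: 0.0089
```

```bash
python3 -m inch '[[-1,0,0,0.001,0],[-1,0,0,0.0015,0],[-1,0,0,0.0015,0]]'
python3 -m inch '[[-1,0,0,0.001,0],[-1,0,0,0.0015,0],[-1,0,0,0.0015,0]]'
```

```text
clock: 9.87
tool_pos: [0.6439, -0.0567, 0.052]
eef_rot: [-1.572, -0.001, 0.154]
force: [1.5, -5.1, -1.8]
grip_width: 0.0088
clock: 10.12
tool_pos: [0.6438, -0.0565, 0.0523]
eef_rot: [-1.574, -0.001, 0.153]
force: [1.2, -6.3, -0.8]
grip_width: 0.0088
```

```bash
python3 -m inch '[[-1,0,0.001,0.0005,0],[-1,0,0.002,0.0005,0],[-1,0,0.002,0.0005,0],[-1,0,0.002,0.0005,0]]'
python3 - <<'E'
from station import r
from h import *
s=r.state();print(s["tool_pos"],s["eef_rot"],s["force"],s["torque"])
c=r.camera("wrist");im=c["image"];cv2.imwrite("pics/w7.png",im)
c=r.camera("side");crop(c["image"],240,180,180,120,4.4,"pics/s7.png")
c=r.camera("top");crop(c["image"],250,180,115,70,7,"pics/t7.png")
E
```

```text
clock: 10.45
tool_pos: [0.644, -0.0567, 0.0517]
eef_rot: [-1.574, -0.001, 0.152]
force: [-1.9, -7.8, 7.5]
grip_width: 0.0085
[ 0.64403245 -0.05667617  0.05167425] [-1.57405795e+00 -1.46583613e-03  1.52388038e-01] [-1.87763782 -7.83171178  7.49947781] [-1.34178822  0.5159109   0.16500901]
```

View pics/t7.png

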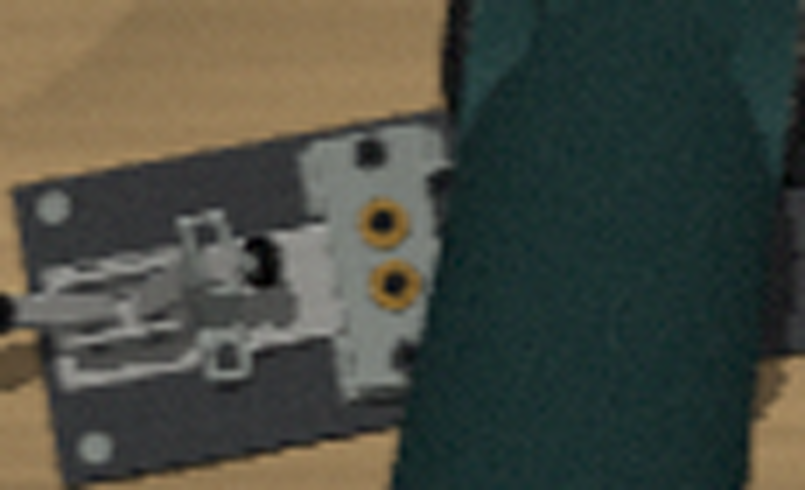

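View pics/s7.png

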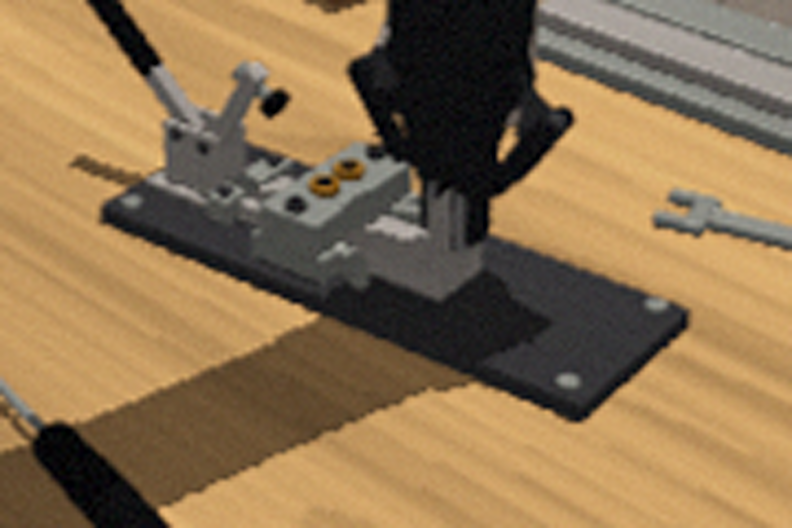

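View pics/w7.png

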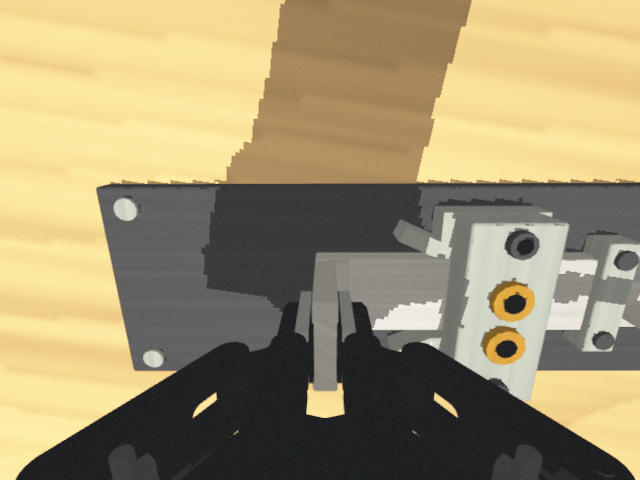

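```bash
python3 -m inch '[[-0.4,0,0,0,0],[-0.4,0,0,0,0],[-0.4,0,0,0,0],[-0.4,0,0,0,0],[-0.4,0,-0.02,0,0],[-0.4,0,-0.045,0,0],[-0.4,0,-0.06,0,0],[-0.4,0,-0.06,-0.02,0],[-1,0,-0.06,-0.045,0],[-1,0,-0.06,-0.06,0],[-1,0,-0.04,-0.06,0],[-1,0,-0.01,-0.06,0],[-1,0,0.01,-0.06,0],[-1,0,0.016,-0.06,0],[-1,0,0.016,-0.06,0],[-1,0,0.016,-0.06,0]]'
python3 - <<'E'
from station import r
from h import *
s=r.state();print(s["tool_pos"],s["eef_rot"],s["force"],s["torque"])
c=r.camera("wrist");im=c["image"];cv2.imwrite("pics/w8.png",im)
c=r.camera("side");crop(c["image"],240,180,180,120,4.4,"pics/s8.png")
E
```

```text
clock: 11.93
tool_pos: [0.6528, -0.1127, 0.034]
eef_rot: [-1.571, -0.0, 0.154]
force: [0.1, -0.3, 1.1]
grip_width: -0.0003
[ 0.65282853 -0.11267877  0.03401517] [-1.57073145e+00 -1.43866781e-04  1.54159054e-01] [ 0.0658052  -0.26595224  1.10905883] [-0.07241355  0.04665133  0.02176699]
```

View pics/s8.png

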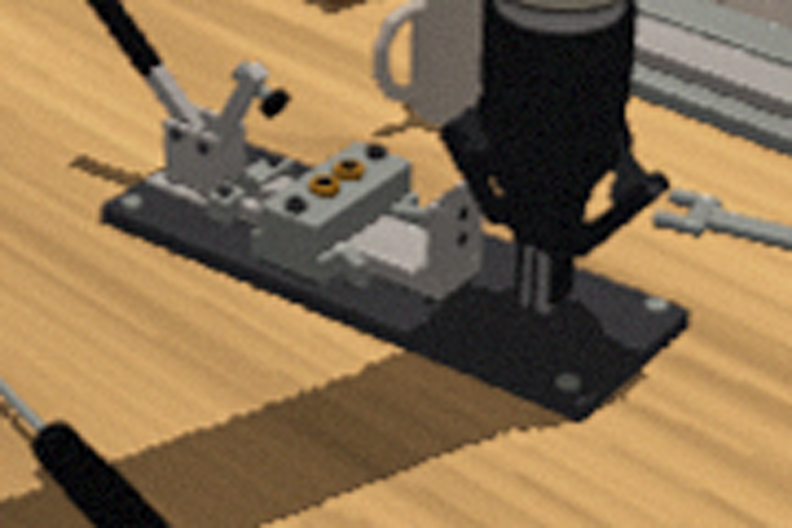

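View pics/w8.png

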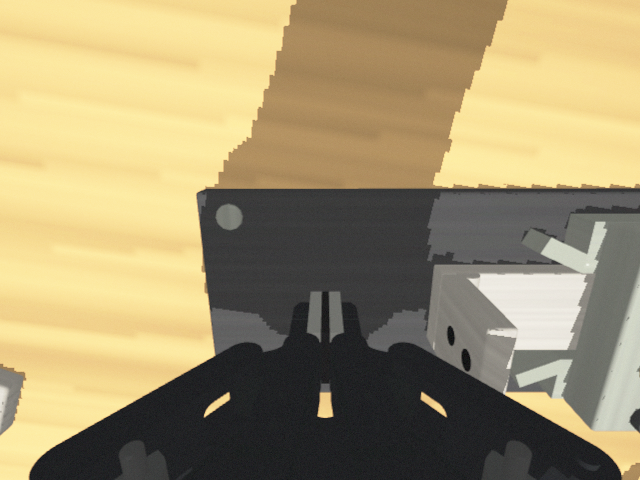

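```bash
python3 -m inch '[[-1,0,-0.003,0.005,0],[-1,0,-0.003,0.012,0],[-1,0,-0.003,0.02,0],[-1,0,-0.003,0.026,0],[-1,0,-0.003,0.03,0],[-1,0,-0.003,0.032,0],[-1,0,-0.003,0.034,0],[-1,0,-0.003,0.035,0]]'
python3 -m inch '[[-1,0,0,0.001,0],[-1,0,0,0.002,0],[-1,0,0,0.002,0]]'
python3 -m inch '[[-1,0,0,0.001,0],[-1,0,0,0.002,0],[-1,0,0,0.002,0]]'
```

```text
clock: 12.7
tool_pos: [0.6495, -0.0852, 0.0396]
eef_rot: [-1.58, -0.006, 0.15]
force: [1.0, -14.1, 7.8]
grip_width: -0.0
clock: 12.95
tool_pos: [0.6495, -0.0846, 0.04]
eef_rot: [-1.581, -0.006, 0.149]
force: [1.9, -16.2, 8.2]
grip_width: -0.0001
clock: 13.2
tool_pos: [0.6495, -0.0839, 0.0403]
eef_rot: [-1.583, -0.007, 0.148]
force: [2.1, -18.4, 8.8]
grip_width: 0.0002
```

```bash
python3 -m inch '[[-1,0,0,-0.01,0],[-1,0,-0.01,-0.03,0],[-1,0,-0.04,-0.05,0],[-1,0,-0.08,-0.05,0],[-1,0,-0.12,-0.05,0],[-1,0,-0.15,-0.05,0],[-1,0,-0.16,-0.05,0],[-1,0,-0.16,-0.05,0]]'
python3 - <<'E'
from station import r
from h import *
s=r.state();print(s["tool_pos"],s["eef_rot"],s["force"],s["torque"])
c=r.camera("wrist");im=c["image"];cv2.imwrite("pics/w9.png",im);np.savez("w9.npz",T=wpose(s,c))
c=r.camera("side");crop(c["image"],240,160,180,135,4.4,"pics/s9.png")
c=r.camera("top");cv2.imwrite("pics/top9.png",c["image"])
E
```

```text
clock: 13.87
tool_pos: [0.6561, -0.1228, 0.2008]
eef_rot: [-1.572, -0.007, 0.155]
force: [0.7, 0.3, 0.0]
grip_width: -0.0001
[ 0.65609013 -0.12278322  0.20078771] [-1.5719272  -0.00676011  0.1552562 ] [0.65545366 0.34002457 0.04741513] [-0.00456543 -0.01805135  0.00755009]
```

View pics/s9.png

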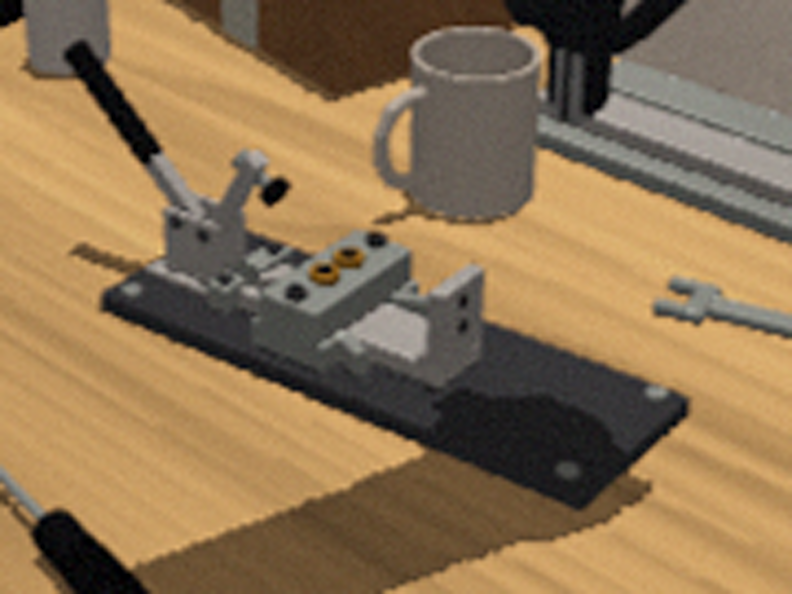

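View pics/w9.png

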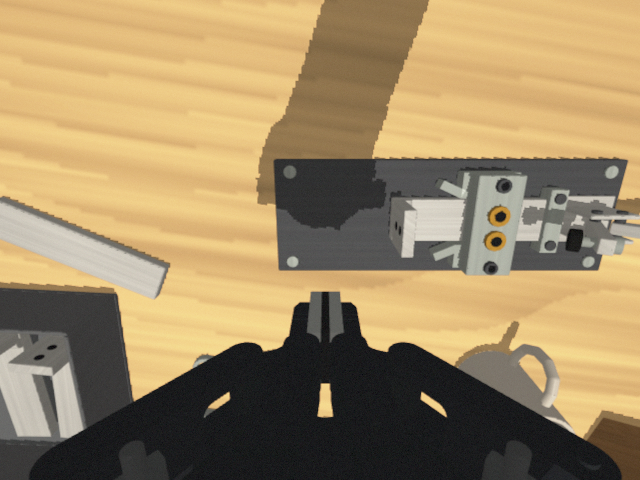

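```bash
python3 - <<'E'
from station import r
from h import *
ct=r.camera("top");cs=r.camera("side")
st=np.array([.6246,.0764]);d=np.array([-.1533,.9882]);e=np.array([-d[1],d[0]])
def J(p): q=p[:2]-st;return (np.array([q@d,q@e,p[2]])*1000).round(1)
def tri(a,b):
    o1,d1=ray(ct,a);o2,d2=ray(cs,b);A=np.c_[d1,-d2];k=np.linalg.lstsq(A,o2-o1,rcond=None)[0]
    p,q=o1+k[0]*d1,o2+k[1]*d2;return J((p+q)/2),np.linalg.norm(p-q)
print(tri((221.5,225.8),(256.5,170.5)))
s=r.state();print("tool",J(s["tool_pos"]),s["tool_pos"])
# nose vs stop
im=cv2.imread("pics/top9.png");crop(im,210,175,190,85,4,"pics/t9.png")
E
```

```text
(array([137.4,  -0.2, 130.2]), np.float64(0.0005474722272434754))
tool [-201.3    2.5  194.3] [ 0.6529498  -0.12295275  0.19431826]
```

View pics/t9.png

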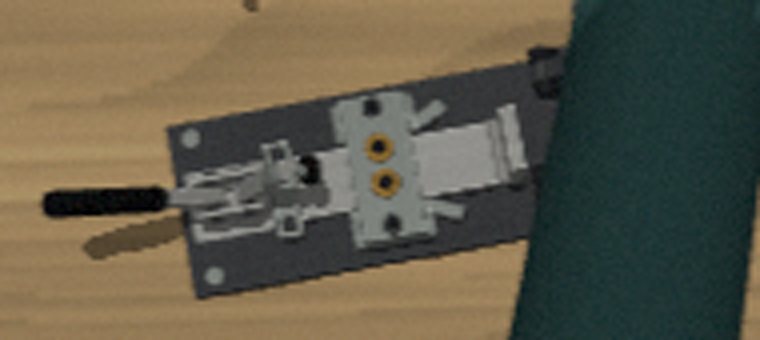

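```bash
python3 -m inch '[[-1,0.003,0,0.03,0],[-1,0.003,0,0.07,0],[-1,0.003,0,0.11,0],[-1,0.003,0,0.15,0],[-1,0.003,0,0.17,0],[-1,0.003,0,0.18,0],[-1,0.003,0,0.18,0]]'
python3 - <<'E'
from station import r
from h import *
s=r.state();print(s["tool_pos"],s["eef_rot"])
c=r.camera("wrist");cv2.imwrite("pics/w10.png",c["image"]);crop(c["image"],180,140,250,160,3.2,"pics/w10c.png")
E
python3 -m inch '[[-1,0,0,0.03,0],[-1,0,0,0.07,0],[-1,0,0,0.11,0],[-1,0,0,0.13,0],[-1,0,0,0.137,0],[-1,0,0,0.137,0]]'
python3 - <<'E'
from station import r
from h import *
s=r.state();print(s["tool_pos"],s["eef_rot"])
st=np.array([.6246,.0764]);d=np.array([-.1533,.9882]);e=np.array([-d[1],d[0]])
q=s["tool_pos"][:2]-st;print(q@d,q@e)
c=r.camera("wrist");cv2.imwrite("pics/w11.png",c["image"])
E
```

```text
clock: 14.7
tool_pos: [0.6286, 0.0577, 0.1953]
eef_rot: [-1.57, 0.002, 0.159]
force: [-0.1, 0.8, -0.9]
grip_width: 0.0002
[0.6285721  0.05770212 0.19534957] [-1.56985228  0.00236222  0.15864501]
clock: 15.25
tool_pos: [0.6087, 0.1897, 0.1962]
eef_rot: [-1.572, 0.0, 0.154]
force: [-0.3, -0.6, 0.3]
grip_width: -0.0004
[0.60874544 0.18969824 0.19622701] [-1.57151377e+00  4.67287947e-04  1.54402964e-01]
0.1143918256629058 -0.0017011462270944099
```

View pics/w10c.png

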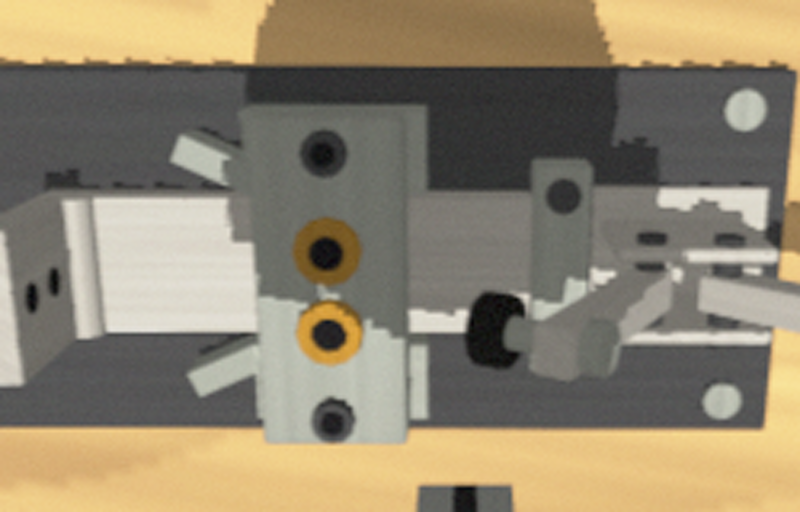

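View pics/w11.png

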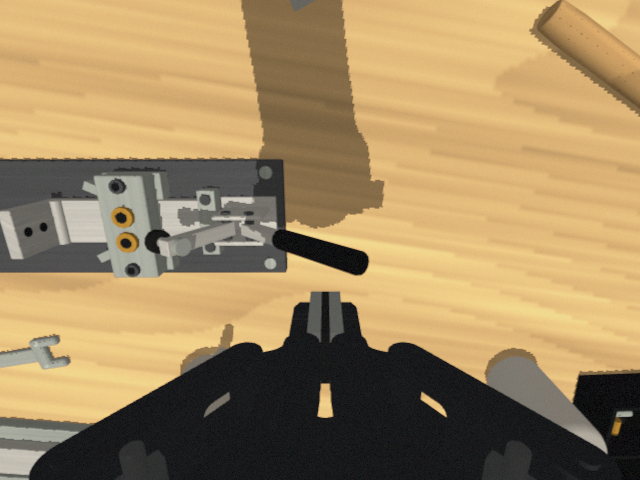

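```bash
python3 -m inch '[[-1,-0.001,0.02,0.002,0],[-1,-0.001,0.04,0.002,0],[-1,-0.001,0.05,0.002,0],[-1,-0.001,0.06,0.002,0],[-1,-0.001,0.07,0.002,0],[-1,-0.001,0.08,0.002,0],[-1,-0.001,0.085,0.002,0]]'
python3 -m inch '[[-1,0,0.006,0,0],[-1,0,0.012,0,0],[-1,0,0.018,0,0],[-1,0,0.02,0,0]]'
python3 -m inch '[[-1,0,0.005,0,0],[-1,0,0.009,0,0],[-1,0,0.012,0,0],[-1,0,0.012,0,0]]'
```

```text
clock: 15.88
tool_pos: [0.6074, 0.1912, 0.1109]
eef_rot: [-1.571, 0.0, 0.153]
force: [-0.4, 0.4, 2.9]
grip_width: 0.0004
clock: 16.22
tool_pos: [0.6069, 0.1921, 0.091]
eef_rot: [-1.571, 0.001, 0.155]
force: [-0.4, 0.9, 1.9]
grip_width: -0.0006
clock: 16.55
tool_pos: [0.6068, 0.1918, 0.079]
eef_rot: [-1.571, 0.001, 0.154]
force: [-0.0, -0.6, 0.8]
grip_width: 0.0004
```

```bash
python3 - <<'E'
from station import r
from h import *
c=r.camera("side");crop(c["image"],220,150,180,135,4.4,"pics/s12.png")
E
python3 -m inch '[[-1,0,0.003,0,0],[-1,0,0.006,0,0],[-1,0,0.008,0,0],[-1,0,0.008,0,0]]'
```

```text
clock: 16.93
tool_pos: [0.607, 0.1919, 0.0713]
eef_rot: [-1.571, 0.0, 0.154]
force: [-0.3, 1.0, 0.7]
grip_width: 0.0002
```

View pics/s12.png

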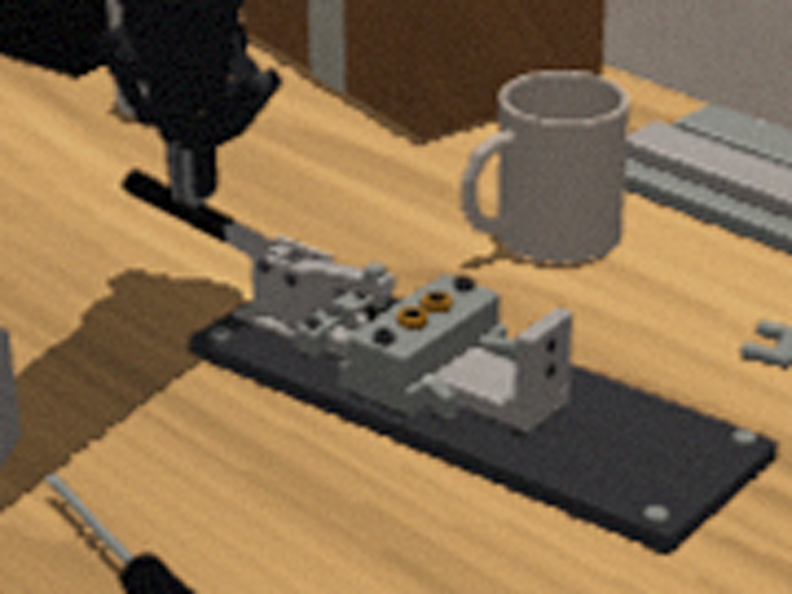

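Handle is following down. Continuing until it stops.

```bash
python3 -m inch '[[-1,0,0.002,0,0],[-1,0,0.003,0,0],[-1,0,0.003,0,0]]'; python3 -m inch '[[-1,0,0.001,0,0],[-1,0,0.002,0,0],[-1,0,0.002,0,0]]';python3 -m inch '[[-1,0,0.001,0,0],[-1,0,0.002,0,0],[-1,0,0.002,0,0]]'
python3 - <<'E'
from station import r
from h import *
c=r.camera("side");crop(c["image"],220,150,180,135,4.4,"pics/s13.png")
E
```

```text
clock: 17.18
tool_pos: [0.6073, 0.1919, 0.07]
eef_rot: [-1.571, 0.0, 0.154]
force: [-3.1, -0.6, 9.9]
grip_width: -0.0001
clock: 17.43
tool_pos: [0.6074, 0.192, 0.0696]
eef_rot: [-1.57, -0.0, 0.154]
force: [-7.1, -1.4, 20.3]
grip_width: 0.0002
clock: 17.68
tool_pos: [0.6075, 0.192, 0.0693]
eef_rot: [-1.57, -0.0, 0.154]
force: [-10.7, -3.4, 30.3]
grip_width: 0.0002
```

View pics/s13.png

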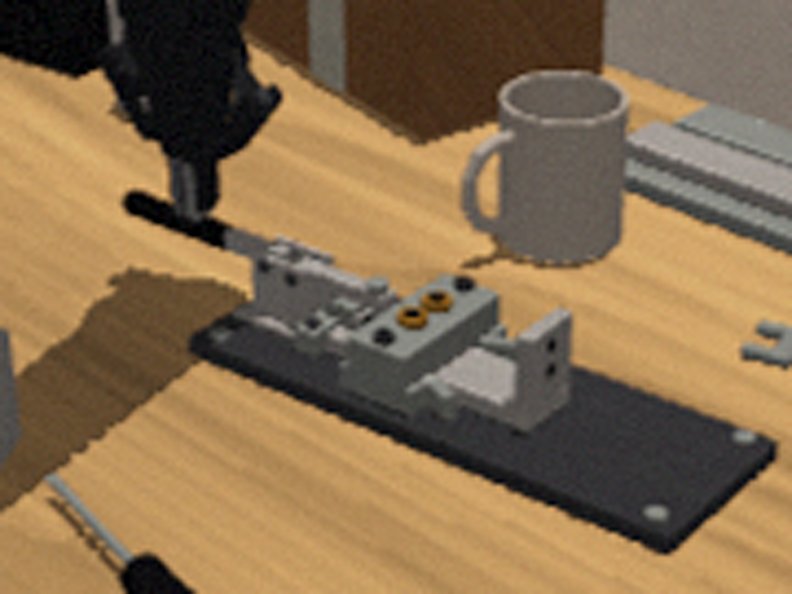

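Hard stop reached at tip height 0.056, as expected. I retreat up and check.

```bash
python3 -m inch '[[-1,0,-0.01,0,0],[-1,0,-0.03,0,0],[-1,0,-0.06,0,0],[-1,0,-0.1,0,0],[-1,0,-0.13,0,0],[-1,0,-0.13,0,0],[-1,0,-0.13,0,0]]'
python3 -m inch '[[-1,0,0,-0.03,0],[-1,0,0,-0.07,0],[-1,0,0,-0.11,0],[-1,0,0,-0.13,0],[-1,0,0,-0.137,0],[-1,0,0,-0.137,0],[-1,0,0,-0.137,0]]'
python3 - <<'E'
from station import r
from h import *
c=r.camera("wrist");crop(c["image"],180,140,250,160,3.2,"pics/w14c.png")
c=r.camera("side");crop(c["image"],220,150,180,135,4.4,"pics/s14.png")
c=r.camera("top");cv2.imwrite("pics/t14.png",c["image"])
E
```

```text
clock: 18.32
tool_pos: [0.6084, 0.192, 0.1971]
eef_rot: [-1.57, -0.004, 0.154]
force: [-0.3, 0.1, 0.1]
grip_width: -0.0
clock: 18.9
tool_pos: [0.6275, 0.0576, 0.1936]
eef_rot: [-1.57, 0.002, 0.155]
force: [0.4, 0.6, 0.4]
grip_width: -0.0001
```

View pics/w14c.png

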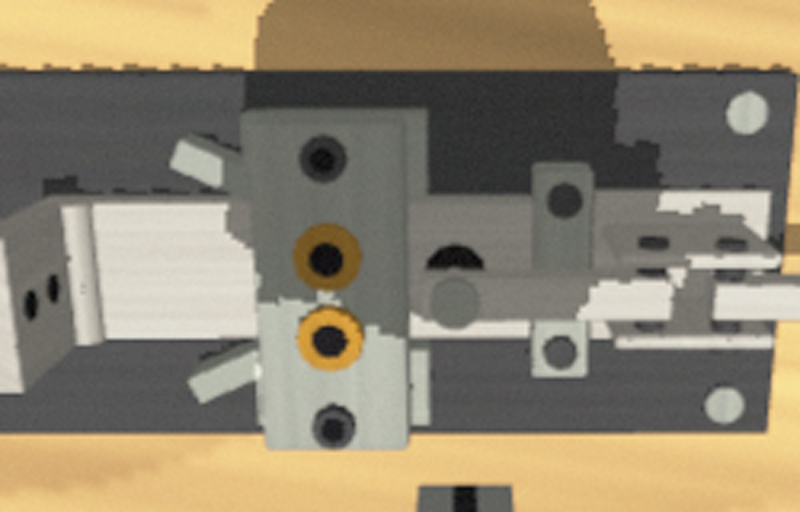

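View pics/s14.png

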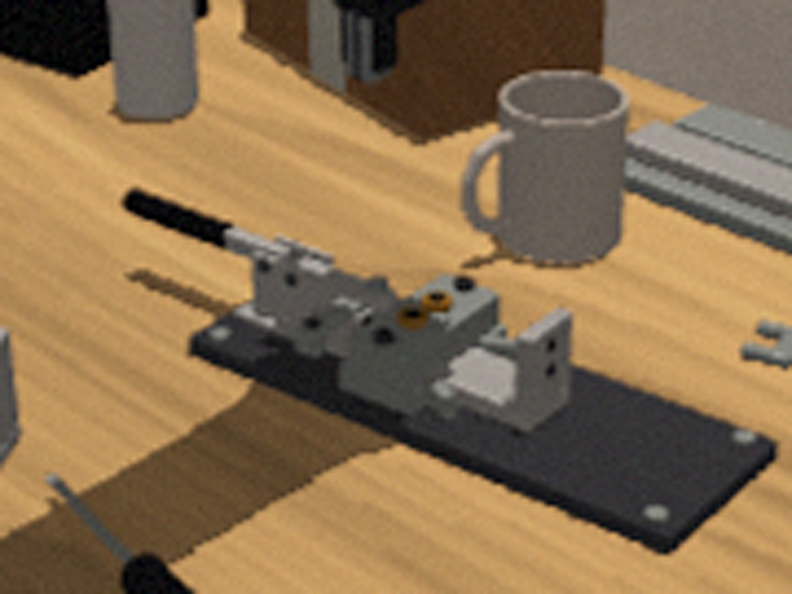

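View pics/t14.png

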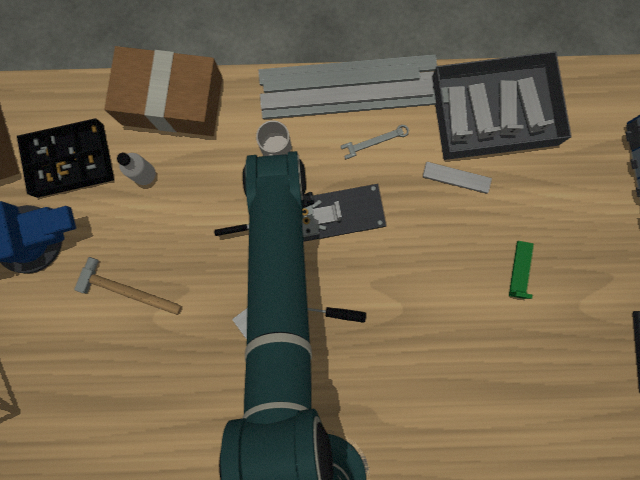

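```bash
python3 -c "
from station import r
r.job_done();print(r.state()['clock'])"
```

```text
the job is handed in; nothing more can be done
the job is handed in; nothing more can be done
```

The long bracket is in the drill jig, home against the end stop and clamped, and the job was handed in at about 19 s of the 61 s allowed.

**What I did:** I picked the grey bracket up by its upright leg and laid it on the infeed. I slid it under the bushing bar until it met the stop at about 6 N, released it, and pushed it from behind at about 18 N to square it. Then I pressed the clamp handle down to its hard stop, where the force rose to 30 N with the fingertips about 55 mm above the bench (the handle's top should be at 56 mm).

**Last checks:**
- **Bracket:** the pictures show the nose on the stop face with no visible gap, the leg parallel to the bed, and the upright leg outside the bar.
- **Clamp:** the handle lies level and the pad is on the bracket.
- **Other parts:** the top view shows the loose parts and tools unmoved, except that the arm partly hid the wide bracket and the screwdriver.
- **Robot:** it was clear of everything at hand-in.

**Disagreements:** my two camera readings of the bracket's sideways offset differed by about 1 mm. The push from behind also met the bracket several millimetres sooner than I expected, probably because of the gripper's thickness. I didn't read the clamp's joint angle directly; I judged it from the height at the hard stop and the pictures.

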